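# Lock a glass block into the clamping fixture

### The job

Take the long red glass block from the cork mat and lay it flat in the clamping fixture, slide it home until it bears on both locating pins and on the nose of the stop screw, then push the toggle clamp's handle down past its over-centre point so that it snaps down level and the rubber foot locks the block. It is glass: never ram it against the pins or the stop, do not force the handle on once it is down, and leave the other pieces on the bench where they are.

Things in the scene. Friction and masses are not known exactly. Their poses are not given: they have to be found in the camera images.
- fixture: Aluminium plate 272 x 124 x 12 mm bolted to the bench, with toggle clamp, end stop and two pins. Origin: bench surface under the clamp arm's pivot; z up; x along its centre line from the clamp to the open end where work is laid in (plate spans x -76 to 196, y -62 to 62). Work lies on its top, z = 12. Fixture offsets in all entries are in this frame, in mm.
- bed (a point): Point on the plate's top on the centre line, at fixture x = 127, y = 0, z = 12, axes as the fixture. A block that is home on both pins has its centre at y = 0; home on the stop, its centre lies 114 to 138 mm from the fixture origin along x, by the setting of the stop screw.
- pins: Two upright steel pins 10 mm thick, 16 mm high above the plate, centred at fixture x = 80 and x = 172, y = -30: the block's long side goes against both (and then lies at y = -25). This origin is on the plate's top at fixture x = 0, y = 0, not at a pin.
- end_stop: Stop bracket 36 mm wide, 24 high over the plate, at x 17 to 38, with a stop screw on the centre line, 12.5 mm above the plate, nose to +x. Its setting differs each time and is not reported: the free nose's face lies between x = 46 and 68. The 12 mm rubber nose yields 2 mm at 0.4 N/mm, then is firm. This origin is on the plate's top at fixture x = 0, y = 0.
- clamp_handle: Clamp handle: round black grip 18 mm thick, 90 mm long, moving in the plane y = 0. Origin: middle of the grip; its -x points to the free end (45 mm off), its z is the side that is pushed. Locked it is level, axes as the fixture, middle at fixture x -108, z 75. Open, as at the start, its free end is raised by 1.29 rad (leaning back), middle at x -56, z 148.
- grip_end (a point): Point on the grip's axis at its free end, 45 mm from the middle. Going down, the grip's middle passes (angle raised: fixture x, z) 1.29: -56, 148; 1.17: -68, 147; 1.05: -78, 145; 0.93: -88, 141; 0.81: -95, 137; 0.69: -101, 132; 0.57: -104, 126; 0.45: -105, 117; 0.33: -106, 108; 0.21: -107, 96; 0.09: -108, 84 (dead centre); 0: -108, 75 (hard stop).
- foot: Rubber foot, 18 mm across, on the clamp arm's spindle; origin its lowest point. At the start at fixture x 31, z 124, arm upright (top z 142), spindle's tail back to x -24. It meets the block with the handle raised about 0.3 rad; the push needed at the grip then rises to 8 to 10 N and falls to nil at dead centre; the handle then snaps to its stop and the foot holds about 27 N at x 76.
- long_block_center (a point): Centre of the long red glass block, 140 x 50 x 25 mm, 0.37 to 0.53 kg, lying flat on the 5 mm cork mat: x along its 140 mm, z up. The three blocks' places on the mat are swapped about.
- short_block: Another red glass block, 80 x 50 x 25 mm, on the mat, to be left alone; origin at the centre of its underside.
- square_block: A square red glass block, 70 x 70 x 25 mm, on the mat, to be left alone; origin at the centre of its underside.
- spanner: Open spanner 130 mm long lying on the bench beside the fixture, on its +y side, to be left alone.
- red_vase: Red glass vase 130 mm tall, 84 mm across, standing on the bench, to be left alone.
- tumbler: Clear glass tumbler 95 mm tall, 72 mm across, standing on the bench, to be left alone.
Mind the look-alikes: they are no part of the job. Leave any orange or purple look-alike of the part that bears long_block_center alone.

How it is judged:
On the way, in this order (a step that is already met when the one before it is completed fails the run):
1. with the clamp still open, the long block lies flat in the fixture, home on both pins and on the nose of the stop screw (contact force between long_block and end_stop above 0.1 N and y of long_block in the frame of bed between -0.002 and 0.002 m and z of long_block in the frame of bed below 0.002 m and angle between the x axis of long_block and the x axis of fixture, either way round below 0.03 rad and angle between clamp_handle's own z axis and vertical above 0.4 rad), for 0.2 s.
2. the clamp is locked: handle down on its stop, foot pressing on the block (angle between clamp_handle's own z axis and vertical below 0.03 rad and contact force between foot and long_block above 20 N), for 0.2 s.
At the end, for the whole second after the job is handed in: The clamp handle is level on its stop (within 0.03 rad), the foot holds the long block with more than 20 N, and the block lies flat on the plate, within 2 mm and 0.03 rad of home on both pins and still bearing on the nose of the stop screw (more than 0.1 N) (all of step 2 and contact force between long_block and end_stop above 0.1 N and y of long_block in the frame of bed between -0.002 and 0.002 m and z of long_block in the frame of bed below 0.002 m and angle between the x axis of long_block and the x axis of fixture, either way round below 0.03 rad and linear speed of long_block below 0.01 m/s); the robot touches nothing.
It fails at once if the glass is rammed against the stop (more than 15 N) or the pins (more than 25 N) (contact force between long_block and end_stop above 15 N or contact force between long_block and pins above 25 N).
It fails at once if the clamp handle is forced (more than 35 N on it) (contact force between clamp_handle and anything else above 35 N).
It fails at once if another piece on the bench is moved by more than 20 mm (distance of any of short_block, square_block, spanner, red_vase, tumbler from where it was at the start of the episode above 0.02 m).
It also fails if it takes over 64 s, if anything falls off the work surface, if the arm or the gripper's body presses on something with over 40 N, if the wrist force passes 120 N, or if a joint passes its speed limit or range.

### The arm

A 6-joint arm with a two-finger parallel gripper is mounted at the origin on the work surface. World frame = base frame: x ahead of the robot, y to its left, z up, the work surface at z = 0. Lengths are in m, angles in rad, forces in N, time in s.
With the tool pointing down it reaches from about 0.325 to 0.925 m from the base axis. Payload 3.1 kg.
Tool frame: the origin (TCP) lies midway between the tips of the shut fingers; the grasp point (between the pads) lies 19 mm behind it; z points along the fingers, y is the line along which they close (so a half turn about z gives the same grasp; the last joint's range is limited). The gripper opens to 85 mm and grips with 20 to 120 N. Pads are 22 mm wide; open, the fingers measure 114 mm over their backs; the gripper's body (76 mm by 85 mm) begins 54 mm behind the grasp point. The pads swing forward as they close: fully open they stand 13 mm farther back than shut.
Start: joints at [1.21, 0.217, 1.613, -0, 1.311, -0.112], TCP at [0.154, 0.606, 0.231] pointing down, gripper open.
Joint ranges: [-2.75, 2.75], [-0.78, 2.1], [0.31, 2.55], [-1.13, 4.27], [0.13, 2.63], [-2.58, 2.58]. Speed limits (rad/s): [2.79, 2.79, 3.14, 3.14, 3.14, 3.14].

### API

Orientations are given as a unit quaternion [w, x, y, z].
In Python, from plant import readout, vision, r, models gives the robot as it stands. The module is installed in compiled form; this text tells all that it offers.
- The arm moves only by the tool jog_arm, never from a script. Its argument "rows" is a list of rows, each a list of 3 entries, a list of its own where there are three numbers: the opening, from 0 (shut) to 1 (fully open), then the shift along the tool's x, y, z in mm, then the turn about the tool's z in degrees. In form: [[hand, [x, y, z], roll], ...]. A call has 1 to 10 rows; each row shifts and turns the commanded pose from where the row before left it, along the tool's axes as they then stand; what a row does not reach is not made up. A row lasts 1/8 s, in which the tool goes at most 62.5 mm and 10.7 degrees, less where a joint would pass 70% of its speed; a pose out of reach is approached as far as the arm can. A call is refused whole if a number of a shift passes 62.5 or a number of a turn 10.7, either way. A call with a gripper value outside its range is refused whole. The fingers move at their own pace and stop on an object; "force" is the grip in N (left out, the last holds). Time passes only in rows, so rows that do not move let the fingers close. It gives the time, the measured TCP pose, the force, the opening and the grip force at its end, in the units of the state.
- readout.observe(): the state, without advancing time (a new reading comes with each control period).
- vision.snapshot(name): name is "side" or "top"; returns the picture (480x640x3 uint8, blue, green, red); there is no depth.
- vision.camera_model(name): a dict with "mtx" (3x3 intrinsics, pixels), "rvec" (rotation vector, rad) and "tvec" (3), from world to camera coordinates, as OpenCV has them. Camera axes: x right, y down, z forward; pixel columns grow to the right and rows downward; lengths in m; the calibration is good to about 2 mm. A picture is of the moment at which its call begins. camera_model takes no time and is no camera call.
- r.hand_in(): hands the job in; it is judged then, once.
Trained networks look in the newest picture that a camera, given by its name, has taken for a name from the list of things; names that differ only in an ending like _2 or _b are one class to them, and where a whole thing is asked for, a point or a joint stands for the part that bears it (a point fixed in the world has none). Each returns a list of dicts, best first, with "p" (0 to 1); they miss things now and then, are a little off and sometimes report something else, mostly with a low value. They report only what shows in the picture. A call takes as long as a camera call. They do not tell look-alikes from the thing itself.
- models.spot_in(camera, label): "location" ([x, y, z] in m, in world coordinates, good to about 4 mm: the middle of the surface that is visible of it).
- models.regions_of(camera, label): "pixels" (480x640 bool, what is visible of it).
The state is a dict: "clock": time; "joints": joint angles; "dq": joint speeds; "joint_torque": joint torques, N m; "tcp_pos": TCP position; "orientation": TCP orientation; "wrist_force": force on the tool from outside, world axes, zero at the start; "wrist_torque": the same for the moment, N m; "grip_width": opening from 0.0 (shut) to 1.0 (fully open); "gripper_force": force on a finger pad.
Only numpy, scipy, OpenCV 4.12 (cv2) and the standard library are available. Lean on these libraries where they do the work, as an engineer would, in place of code of your own. Each camera call takes 0.05 s, during which the arm holds its last target. There are 200 camera calls.

## Working session

There is one attempt and no reset: what is moved stays moved. The work goes in short steps, Python scripts to look and compute and a tool call to move; the robot and the scene stay as the last step left them, time stands still between calls to the robot, and variables do not carry over. Pictures are saved under pics/ and viewed, at most 10 in all, crops included, and the job is handed in when it is done.

Besides the shell and the picture viewer there is one more tool, called after "Request:" in YAML: its name, and indented under it one key for each argument. jog_arm: Moves the arm, as the interface text tells. Its arguments: {"type":"object","properties":{"rows":{"type":"array","items":{"type":"array"}},"force":{"type":"number"}},"required":["rows"]}

```bash
mkdir -p pics; cat > h.py <<'E'
import numpy as np, cv2
from plant import readout, vision, r, models
def cam(n):
    m=vision.camera_model(n); K=np.array(m["mtx"],float); R=cv2.Rodrigues(np.array(m["rvec"],float))[0]; t=np.array(m["tvec"],float).ravel()
    return K,R,t
def ray(n,uv,z):
    K,R,t=cam(n); d=R.T@np.linalg.inv(K)@np.array([uv[0],uv[1],1.]); c=-R.T@t
    return c+d*(z-c[2])/d[2]
def proj(n,p):
    K,R,t=cam(n); q=K@(R@np.array(p,float)+t); return q[:2]/q[2]
E
python3 - <<'E'
from h import *
ims={n:vision.snapshot(n) for n in("top","side")}
for n in ims: cv2.imwrite(f"pics/{n}0.png",ims[n])
for n in ims:
    K,R,t=cam(n);print(n,"pos",(-R.T@t).round(3),"f",K[0,0])
    for l in["long_block_center","short_block","square_block","fixture","pins","end_stop","clamp_handle","foot","spanner","red_vase","tumbler"]:
        rs=models.spot_in(n,l); print(n,l,[(np.round(q["location"],3).tolist(),round(q["p"],2),proj(n,q["location"]).round().tolist()) for q in rs[:3]])
s=readout.observe();print(s)
E
```

```text
top pos [ 0.233 -0.048  1.781] f 605.6092598705332
top long_block_center [([0.592, 0.287, 0.028], 0.86, [201.0, 198.0]), ([0.717, -0.009, 0.026], 0.76, [300.0, 153.0]), ([0.19, 0.302, 0.026], 0.6, [196.0, 336.0])]
top short_block [([0.363, 0.257, 0.03], 0.63, [211.0, 275.0])]
top square_block [([0.478, 0.256, 0.03], 0.69, [211.0, 235.0])]
top fixture [([0.511, -0.077, 0.03], 0.61, [325.0, 221.0])]
top pins [([0.565, -0.038, 0.015], 0.5, [312.0, 204.0])]
top end_stop [([0.51, -0.082, 0.03], 0.58, [327.0, 222.0])]
top clamp_handle [([0.494, -0.161, 0.142], 0.59, [357.0, 220.0])]
top foot [([0.403, -0.374, 0.044], 0.65, [429.0, 255.0])]
top spanner [([0.432, -0.008, 0.004], 0.64, [302.0, 249.0])]
top red_vase [([0.551, -0.393, 0.071], 0.69, [435.0, 202.0])]
top tumbler [([0.404, -0.372, 0.042], 0.68, [428.0, 254.0]), ([0.594, 0.289, 0.03], 0.54, [200.0, 197.0])]
side pos [ 0.106 -0.906  1.164] f 600.5913525853541
side long_block_center [([0.593, 0.279, 0.028], 0.88, [325.0, 168.0]), ([0.715, -0.018, 0.027], 0.81, [412.0, 227.0]), ([0.192, 0.293, 0.026], 0.57, [184.0, 202.0])]
side short
[... 601 characters left out ...]
[ 1.20979952e+00,  2.16894156e-01,  1.61343426e+00,  1.68841935e-05,
        1.31133741e+00, -1.12175986e-01]), 'dq': array([ 1.68877792e-04, -9.46900550e-05,  4.01407349e-04, -1.26046369e-04,
       -1.72424620e-03,  8.46448678e-04]), 'joint_torque': array([ 1.76687790e-03, -3.96897161e+01, -3.04248941e+01, -2.99219673e-04,
        8.22312722e-04,  8.55389892e-07]), 'tcp_pos': array([0.15386664, 0.60574731, 0.23128596]), 'orientation': array([-1.65072196e-05,  1.24091872e-01,  9.92270732e-01, -3.36536989e-05]), 'wrist_force': array([-0.43492091,  0.1843892 , -0.06738918]), 'wrist_torque': array([ 0.024007  , -0.01679229, -0.04344703]), 'gripper_force': 0.0, 'grip_width': 1.0010419013549336}
```

View pics/top0.png

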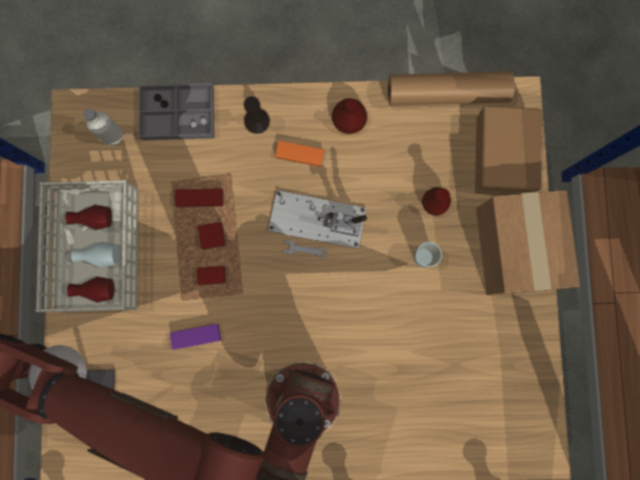

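View pics/side0.png

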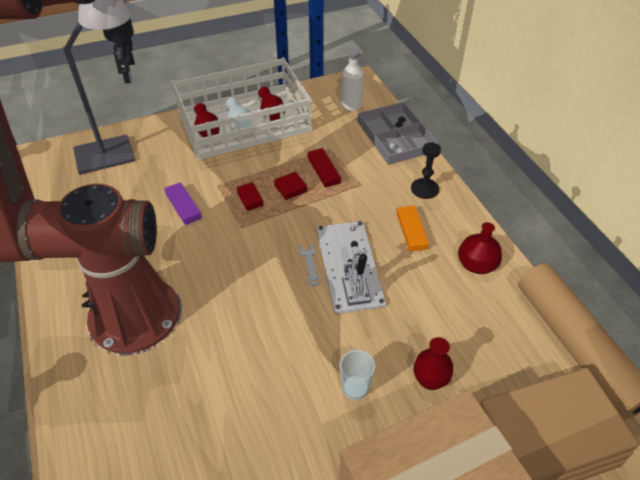

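Top view: red bars at (200,198) long, (211,235) square, (211,275) short on the mat; orange look-alike (300,153) and purple (196,336). My choice is the red one at (200,198). The fixture's clamp is on the right, the open end to the left (+Y world), and the pins on the upper side (+X).

```bash
cat > m.py <<'E'
from h import *
def rect(mask,n,z):
    c=max(cv2.findContours(mask.astype(np.uint8),cv2.RETR_EXTERNAL,cv2.CHAIN_APPROX_NONE)[0],key=cv2.contourArea).reshape(-1,2)
    w=np.array([ray(n,p,z)[:2] for p in c])
    (cx,cy),(a,b),th=cv2.minAreaRect((w*1000).astype(np.float32))
    return np.round([cx,cy,a,b,th],1)
E
python3 - <<'E'
from m import *
ims={}
for n in("top","side"):
    ims[n]=im=vision.snapshot(n)
    for l,z in[("long_block_center",.03),("fixture",.012)]:
        for q in models.regions_of(n,l)[:3]:
            print(n,l,round(q["p"],2),int(q["pixels"].sum()),rect(q["pixels"],n,z))
            if l=="fixture": np.save(f"fix_{n}.npy",q["pixels"])
t=ims["top"]; s=ims["side"]
a=cv2.resize(t[180:255,260:375],None,fx=5,fy=5,interpolation=cv2.INTER_CUBIC)
b=cv2.resize(s[215:320,310:395],None,fx=5,fy=5,interpolation=cv2.INTER_CUBIC)[:525]
c=cv2.resize(t[170:300,165:245],None,fx=2.5,fy=2.5)
W=max(a.shape[1],0)
cv2.imwrite("pics/fa.png",np.vstack([a,np.zeros((5,W,3),np.uint8)]))
o=np.zeros((525,800,3),np.uint8);o[:525,:425]=b;o[:c.shape[0],430:430+c.shape[1]]=c
cv2.imwrite("pics/fb.png",o)
E
```

```text
top long_block_center 0.93 882 [591.3 292.3 141.6  54.7  89.8]
top long_block_center 0.72 865 [716.9  -6.9 140.4  57.   78. ]
top long_block_center 0.69 881 [187.6 303.7  52.9 143.4  10.2]
top fixture 0.85 3915 [521.1 -57.5 282.1 130.4  76.1]
side long_block_center 0.76 831 [187.8 291.1  53.7 159.3   9.1]
side long_block_center 0.68 734 [5.912e+02 2.821e+02 5.880e+01 1.598e+02 3.000e-01]
side long_block_center 0.63 943 [713.2 -19.1 156.4  55.7  77.1]
side fixture 0.59 4479 [522.  -56.7 285.  129.   76.4]
```

View pics/fa.png

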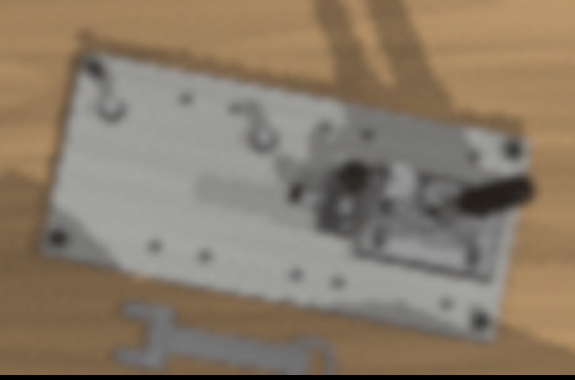

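View pics/fb.png

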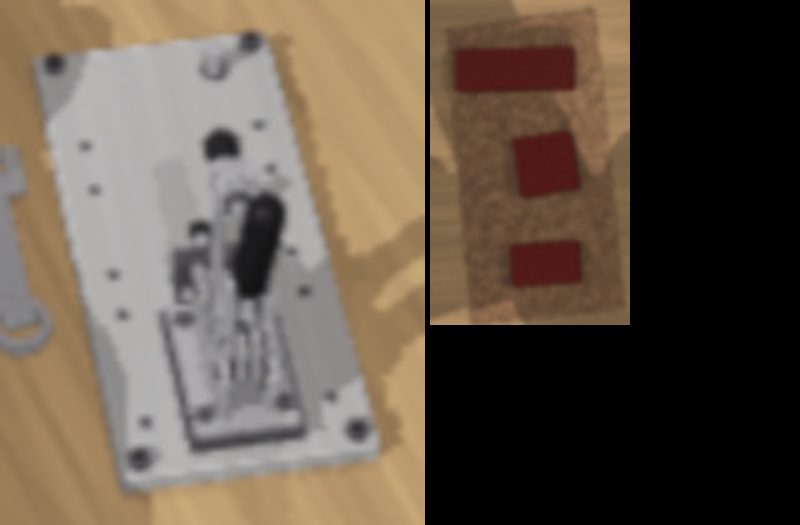

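Crop check: the piece at top (200,198) is the long red bar with an aspect of about 2.8, lying along world y. The square and short blocks are below it, so the choice is confirmed. In the fixture crop the pins show near (112,105) and (263,135) and the dark stop nose tip near (292,190). Next I fit the poses.

```bash
cat > fit.py <<'E'
from m import *
from scipy.optimize import least_squares
T=lambda a,o:[((u+.5)/5-.5+o[0],(v+.5)/5-.5+o[1]) for u,v in a]
top=T([(80,52),(525,125),(493,340),(42,253)],(260,180)); side=T([(35,60),(268,35),(378,447),(124,479)],(310,215))
ft=[(196,-62,12),(-76,-62,12),(-76,62,12),(196,62,12)]; fs=[(196,62,12),(196,-62,12),(-76,-62,12),(-76,62,12)]
def F2W(p,q):
    x,y,t=p[:3];c,s=np.cos(t),np.sin(t);q=np.array(q,float)/1000
    return np.array([x+c*q[0]-s*q[1],y+s*q[0]+c*q[1],q[2]])
E
cat > f2.py <<'E'
from fit import *
for nm,L in[("top",[("top",top,ft)]),("side",[("side",side,fs)]),("both",[("top",top,ft),("side",side,fs)])]:
    f=lambda p:np.concatenate([proj(n,F2W(p,q))-np.array(u) for n,U,Q in L for u,q in zip(U,Q)])
    s=least_squares(f,[.5,-.1,1.8]); print(nm,s.x.round(4),"res px",s.fun.round(1))
p=s.x;np.save("fix.npy",p)
for nm,q in[("pin80",(80,-30,28)),("pin172",(172,-30,28)),("nose46",(46,0,24.5)),("nose68",(68,0,24.5)),("hmid",(-56,0,148)),("hend",(-68,0,191)),("foot",(31,0,124))]:
    for n,o in(("top",(260,180)),("side",(310,215))): print(nm,n,((proj(n,F2W(p,q))-o+.5)*5).round())
# block from box silhouette, both views
ob=[]
for n in("top","side"):
    vision.snapshot(n)
    c=[q for q in models.regions_of(n,"long_block_center")]
    for q in c:
        m=q["pixels"];w=rect(m,n,.03)
        if abs(w[0]-591)<30: ob.append((n,m));break
def g(b):
    o=[]
    for n,m in ob:
        P=np.array([proj(n,F2W([b[0],b[1],b[2]],(i*70,j*25,k))) for i in(-1,1) for j in(-1,1) for k in(1000*b[3]-25,1000*b[3])])
        h=cv2.convexHull(P.astype(np.float32)).reshape(-1,2)
        c=max(cv2.findContours(m.astype(np.uint8),0,cv2.CHAIN_APPROX_NONE)[0],key=cv2.contourArea).reshape(-1,2)
        o+=[cv2.pointPolygonTest(h,(float(x),float(y)),True)-.5 for x,y in c]
    return o
s=least_squares(g,[.593,.292,np.pi/2,.03],loss="soft_l1",f_scale=.5,diff_step=1e-3,x_scale=[.01,.01,.1,.01]);print("block",s.x.round(4),"rms",np.std(s.fun).round(2))
t=p[2];print("R fixture yaw deg",np.degrees(t))
E
python3 f2.py
```

```text
top [ 0.5118 -0.1107  1.367 ] res px [-0.4 -0.2  0.8  1.   0.1 -1.1 -0.5  0.2]
side [ 0.5084 -0.1132  1.3395] res px [ 0.  -0.5 -0.1 -0.7  0.7  0.3 -0.7  0.6]
both [ 0.5099 -0.1118  1.3512] res px [ 0.5 -0.5  1.4  2.1  0.1 -0.1 -0.3 -0.2 -0.5 -0.7 -0.7 -1.3  1.4 -0.7
  0.1  0.1]
pin80 top [264. 134.]
pin80 side [252. 181.]
pin172 top [110. 104.]
pin172 side [216.  48.]
nose46 top [311. 195.]
nose46 side [206. 246.]
nose68 top [274. 188.]
nose68 side [197. 212.]
hmid top [496. 194.]
hmid side [261. 245.]
hend top [523. 185.]
hend side [272. 202.]
foot top [338. 171.]
foot side [220. 134.]
block [0.5946 0.2935 1.5608 0.0326] rms 0.41
R fixture yaw deg 77.41857712872006
```

```bash
cat > go.py <<'E'
import sys
from fit import *
from scipy.spatial.transform import Rotation as Ro
s=readout.observe();q=s["orientation"];R=Ro.from_quat([q[1],q[2],q[3],q[0]]).as_matrix()
p=np.load("fix.npy");P=s["tcp_pos"]
ty=np.degrees(np.arctan2(R[1,1],R[0,1]))
def rel(W,yaw):
    a=np.radians(yaw);Y=np.array([np.cos(a),np.sin(a),0]);Z=np.array([0,0,-1.]);X=np.cross(Y,Z)
    d=(np.array(W)-P)*1000
    print("shift now-axes",(R.T@d).round(1),"after-roll axes",(np.array([X,Y,Z])@d).round(1),"roll",round((ty-yaw+180)%360-180,1))
def fixpos():
    a=p[2];d=(P[:2]-p[:2])*1000
    f=s["wrist_force"];c,si=np.cos(a),np.sin(a)
    print("t",round(s["clock"],2),"tcp fixture",(c*d[0]+si*d[1]).round(1),(-si*d[0]+c*d[1]).round(1),(P[2]*1000).round(1),"tool-y yaw",ty.round(1),"F fix",(c*f[0]+si*f[1]).round(2),(-si*f[0]+c*f[1]).round(2),f[2].round(2),"grip",round(s["grip_width"],3),round(float(s["gripper_force"]),1))
E
echo
```

Request:
jog_arm:
  rows:
    - [1, [-56, -21.6, 0], 0]
    - [1, [-56, -21.6, 0], 0]
    - [1, [-56, -21.6, 0], 0]
    - [1, [-56, -21.6, 0], 0]
    - [1, [-56, -21.6, 0], 0]
    - [1, [-56, -21.6, 0], 0]
    - [1, [-56, -21.6, 0], 0]
    - [1, [-56, -21.6, 0], 0]
    - [1, [-56, -21.6, 0], 0]
    - [1, [0, 0, 0], 6]
  force: 40

```text
clock: 2.95
tcp_pos: [0.5981, 0.2897, 0.2312]
orientation: [0.001, 0.18, 0.984, -0.0]
wrist_force: [-0.9, 1.0, 0.7]
grip_width: 0.999
gripper_force: 0.0
```

Request:
jog_arm:
  rows:
    - [1, [0, 0, 20], 10]
    - [1, [0, 0, 20], 10]
    - [1, [0, 0, 20], 10]
    - [1, [0, 0, 20], 10]
    - [1, [0, 0, 20], 10]
    - [1, [0, 0, 20], 10]
    - [1, [0, 0, 20], 10]
    - [1, [0, 0, 0], 0]

```text
clock: 3.95
tcp_pos: [0.5927, 0.2925, 0.0889]
orientation: [-0.001, 0.708, 0.706, -0.002]
wrist_force: [-1.0, -0.1, 0.4]
grip_width: 1.001
gripper_force: 0.0
```

```bash
python3 - <<'E'
from go import *
rel([.5946,.2935,.007],-.6);fixpos()
E
```

```text
shift now-axes [ 1.1  2.3 81.9] after-roll axes [ 1.   1.9 81.9] roll 0.5
t 3.95 tcp fixture 412.7 7.3 88.9 tool-y yaw -0.1 F fix -0.32 0.91 0.41 grip 1.001 0.0
```

Request:
jog_arm:
  rows:
    - [1, [1, 2, 30], 0.5]
    - [1, [0, 0, 30], 0]
    - [1, [0, 0, 20], 0]
    - [1, [0, 0, 0], 0]
    - [0, [0, 0, 0], 0]
    - [0, [0, 0, 0], 0]
    - [0, [0, 0, 0], 0]
    - [0, [0, 0, 0], 0]
    - [0, [0, 0, 0], 0]
  force: 40

```text
clock: 5.08
tcp_pos: [0.5972, 0.2948, 0.0133]
orientation: [0.0, 0.712, 0.703, 0.001]
wrist_force: [-3.0, 0.2, 6.1]
grip_width: 0.575
gripper_force: 45.0
```

```bash
python3 - <<'E'
from go import *
fixpos(); print(P,s["wrist_force"],s["wrist_torque"])
im=vision.snapshot("side"); cv2.imwrite("pics/g.png",cv2.resize(im[110:260,230:400],None,fx=3,fy=3))
E
```

```text
t 5.08 tcp fixture 415.9 3.4 13.3 tool-y yaw -0.7 F fix -0.42 3.0 6.09 grip 0.575 45.0
[0.5971659  0.29479745 0.01329189] [-3.02029601  0.24136495  6.08616057] [-0.02445866  0.6165318   0.02719874]
```

View pics/g.png

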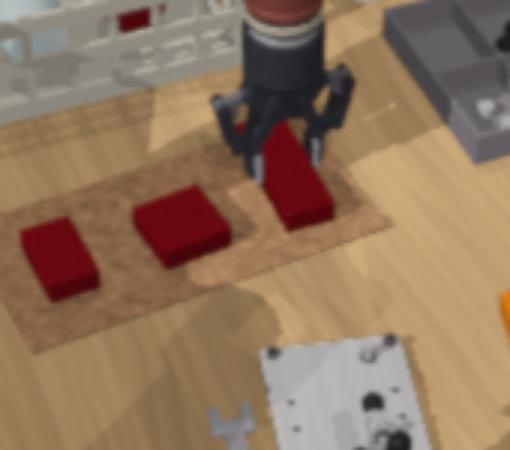

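The gripper holds the long block (width 49 mm, 45 N). Lifting.

Request:
jog_arm:
  rows:
    - [0, [0, 0, -10], 0]
    - [0, [0, 0, -30], 0]
    - [0, [0, 0, -40], 0]
    - [0, [0, 0, -20], 0]
    - [0, [0, 0, 0], 0]
    - [0, [0, 0, 0], 0]

```text
clock: 5.88
tcp_pos: [0.595, 0.2936, 0.1091]
orientation: [-0.001, 0.712, 0.702, -0.002]
wrist_force: [0.0, 0.4, -5.4]
grip_width: 0.578
gripper_force: 43.9
```

```bash
python3 - <<'E'
from go import *
fixpos(); rel(F2W(p,(150,8,60)),np.degrees(p[2])-90)
E
```

```text
t 5.88 tcp fixture 414.2 5.3 109.1 tool-y yaw -0.8 F fix 0.37 0.05 -5.42 grip 0.578 43.9
shift now-axes [-258.   -56.6   49.7] after-roll axes [-264.2   -2.7   49.1] roll 11.8
```

Request:
jog_arm:
  rows:
    - [0, [0, 0, 0], 5.9]
    - [0, [0, 0, 0], 5.9]
    - [0, [-44, 0, 0], 0]
    - [0, [-44, 0, 0], 0]
    - [0, [-44, 0, 0], 0]
    - [0, [-44, 0, 0], 0]
    - [0, [-44, 0, 0], 0]
    - [0, [-44, -3, 20], 0]
    - [0, [0, 0, 20], 0]
    - [0, [0, 0, 0], 0]

```text
clock: 7.12
tcp_pos: [0.5323, 0.0369, 0.0675]
orientation: [-0.003, 0.781, 0.625, -0.003]
wrist_force: [-0.3, -0.2, -5.1]
grip_width: 0.57
gripper_force: 43.8
```

```bash
python3 - <<'E'
from go import *
fixpos(); rel(F2W(p,(150,8,21)),np.degrees(p[2])-90)
im=vision.snapshot("top"); vision.snapshot("side")
cv2.imwrite("pics/h.png",cv2.resize(im[170:260,250:385],None,fx=5,fy=5,interpolation=cv2.INTER_CUBIC))
E
```

```text
t 7.12 tcp fixture 150.0 10.6 67.5 tool-y yaw -12.6 F fix -0.29 0.23 -5.11 grip 0.57 43.8
shift now-axes [ 0.1  3.  46.5] after-roll axes [ 0.   2.6 46.5] roll -0.0
```

View pics/h.png

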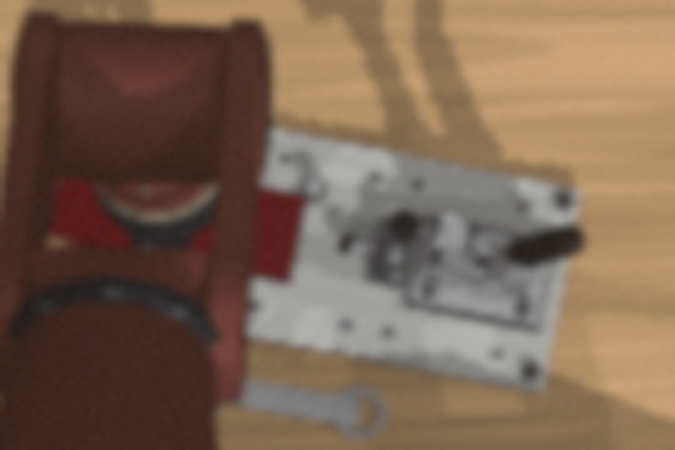

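The block is over the plate, about 9 mm off the pins, with its end near (298,240) short of the nose at (345,240). Lowering.

Request:
jog_arm:
  rows:
    - [0, [0, 0, 20], 0]
    - [0, [0, 0, 15], 0]
    - [0, [0, 0, 6], 0]
    - [0, [0, 0, 2], 0]
    - [0, [0, 0, 0], 0]
    - [0, [0, 0, 0], 0]

```text
clock: 7.98
tcp_pos: [0.5368, 0.0372, 0.029]
orientation: [0.0, 0.78, 0.626, 0.0]
wrist_force: [0.7, 0.0, -4.6]
grip_width: 0.575
gripper_force: 43.8
```

```bash
python3 -c "
from go import *
fixpos()"
```

```text
t 7.97 tcp fixture 151.3 6.2 29.0 tool-y yaw -12.6 F fix 0.17 -0.63 -4.64 grip 0.575 43.8
```

Request:
jog_arm:
  rows:
    - [0, [0, 0, 2], 0]
    - [0, [0, 0, 1.5], 0]
    - [0, [0, 0, 0], 0]
    - [0, [0, 0, 0], 0]

```text
clock: 8.48
tcp_pos: [0.5362, 0.0372, 0.0248]
orientation: [-0.0, 0.78, 0.626, -0.0]
wrist_force: [-0.3, -0.3, -5.0]
grip_width: 0.573
gripper_force: 43.8
```

Request:
jog_arm:
  rows:
    - [0, [0, 0, 1], 0]
    - [0, [0, 0, 1], 0]
    - [0, [0, 0, 0], 0]

```text
clock: 8.85
tcp_pos: [0.5361, 0.0372, 0.0227]
orientation: [-0.0, 0.78, 0.626, -0.0]
wrist_force: [-0.5, 0.1, -5.4]
grip_width: 0.578
gripper_force: 43.8
```

Request:
jog_arm:
  rows:
    - [0, [0, 0, 1], 0]
    - [0, [0, 0, 0], 0]

```text
clock: 9.1
tcp_pos: [0.5361, 0.0372, 0.0217]
orientation: [-0.0, 0.78, 0.626, -0.0]
wrist_force: [0.4, 0.8, -5.1]
grip_width: 0.573
gripper_force: 43.8
```

Request:
jog_arm:
  rows:
    - [0, [0, 0, 1], 0]
    - [0, [0, 0, 0], 0]

```text
clock: 9.35
tcp_pos: [0.5361, 0.0372, 0.0207]
orientation: [-0.0, 0.78, 0.626, -0.0]
wrist_force: [-0.5, -0.0, -5.8]
grip_width: 0.574
gripper_force: 43.8
```

Request:
jog_arm:
  rows:
    - [0, [0, 0, 0.7], 0]
    - [0, [0, 0, 0], 0]

```text
clock: 9.6
tcp_pos: [0.5363, 0.0372, 0.0203]
orientation: [0.0, 0.78, 0.626, 0.0]
wrist_force: [-0.8, -0.3, -3.7]
grip_width: 0.57
gripper_force: 43.9
```

Request:
jog_arm:
  rows:
    - [0, [-6, 1.5, 0], 0]
    - [0, [-6, 1.5, 0], 0]
    - [0, [0, 0, 0], 0]
    - [0, [0, 0, 0], 0]

```text
clock: 10.1
tcp_pos: [0.5368, 0.0243, 0.0203]
orientation: [0.0, 0.78, 0.625, 0.0]
wrist_force: [0.3, -1.0, -3.2]
grip_width: 0.577
gripper_force: 44.0
```

Request:
jog_arm:
  rows:
    - [0, [0, 1, 0], 0]
    - [0, [0, 0, 0], 0]

```text
clock: 10.35
tcp_pos: [0.5372, 0.0245, 0.0202]
orientation: [-0.0, 0.78, 0.626, -0.0]
wrist_force: [-2.4, -1.9, -0.2]
grip_width: 0.573
gripper_force: 44.4
```

```bash
python3 -c "
from go import *
fixpos()"
```

```text
t 10.35 tcp fixture 139.0 3.1 20.2 tool-y yaw -12.5 F fix -2.36 1.96 -0.18 grip 0.573 44.4
```

Request:
jog_arm:
  rows:
    - [0, [0, 1, 0], 0]
    - [0, [0, 0, 0], 0]

```text
clock: 10.6
tcp_pos: [0.5382, 0.0247, 0.0202]
orientation: [-0.0, 0.78, 0.626, -0.0]
wrist_force: [-3.5, -0.4, 2.9]
grip_width: 0.578
gripper_force: 44.7
```

```bash
python3 -c "
from go import *
fixpos();print(s['wrist_torque'])"
```

```text
t 10.6 tcp fixture 139.4 2.1 20.2 tool-y yaw -12.6 F fix -1.16 3.3 2.89 grip 0.578 44.7
[-0.03740353  0.5902013  -0.08701378]
```

Request:
jog_arm:
  rows:
    - [0, [0, 0, -0.6], 0]
    - [0, [0, 1, 0], 0]
    - [0, [0, 0, 0], 0]

```text
clock: 10.98
tcp_pos: [0.5397, 0.0243, 0.0203]
orientation: [0.0, 0.78, 0.626, 0.0]
wrist_force: [0.3, 0.5, -5.0]
grip_width: 0.575
gripper_force: 43.9
```

```bash
python3 -c "
from go import *
fixpos();print(s['wrist_torque'])"
```

```text
t 10.97 tcp fixture 139.3 0.6 20.3 tool-y yaw -12.6 F fix 0.5 -0.17 -4.99 grip 0.575 43.9
[-0.00266733  0.01631195  0.03501848]
```

Request:
jog_arm:
  rows:
    - [0, [0, 0.8, 0], 0]
    - [0, [0, 0, 0], 0]

```text
clock: 11.22
tcp_pos: [0.5401, 0.024, 0.0205]
orientation: [-0.0, 0.78, 0.625, -0.0]
wrist_force: [-0.3, 0.1, -4.7]
grip_width: 0.573
gripper_force: 43.8
```

Request:
jog_arm:
  rows:
    - [0, [0, 0.8, 0], 0]
    - [0, [0, 0, 0], 0]

```text
clock: 11.48
tcp_pos: [0.5402, 0.024, 0.0204]
orientation: [-0.001, 0.78, 0.625, -0.001]
wrist_force: [-2.7, 1.3, -4.3]
grip_width: 0.571
gripper_force: 43.9
```

```bash
python3 -c "
from go import *
fixpos();print(s['wrist_torque'])"
```

```text
t 11.47 tcp fixture 139.2 0.0 20.4 tool-y yaw -12.6 F fix 0.67 2.96 -4.31 grip 0.571 43.9
[ 0.19991987  0.35563354 -0.16985037]
```

Request:
jog_arm:
  rows:
    - [0, [0, -0.8, 0], 0.5]
    - [0, [-3, 0, 0], 0]
    - [0, [-2, 0, 0], 0]
    - [0, [0, 0, 0], 0]
    - [0, [0, 0, 0], 0]

```text
clock: 12.1
tcp_pos: [0.5393, 0.019, 0.0208]
orientation: [0.0, 0.783, 0.622, 0.0]
wrist_force: [-0.1, 0.6, -5.2]
grip_width: 0.577
gripper_force: 43.8
```

Request:
jog_arm:
  rows:
    - [0, [0, 0.8, 0], 0]
    - [0, [0, 0, 0], 0]
    - [0, [0, 0, 0], 0]

```text
clock: 12.48
tcp_pos: [0.5394, 0.019, 0.0206]
orientation: [-0.0, 0.783, 0.622, -0.0]
wrist_force: [-3.0, 0.4, -4.1]
grip_width: 0.577
gripper_force: 44.0
```

```bash
python3 -c "
from go import *
fixpos();print(s['wrist_torque'])"
```

```text
t 12.47 tcp fixture 134.1 -0.3 20.6 tool-y yaw -13.0 F fix -0.23 3.04 -4.13 grip 0.577 44.0
[0.07870367 0.32350905 0.03836147]
```

Request:
jog_arm:
  rows:
    - [0, [0, -0.6, 0], 0]
    - [0, [-1, 0, 0], 0]
    - [0, [-1, 0, 0], 0]
    - [0, [-1, 0, 0], 0]
    - [0, [0, 0, 0], 0]

```text
clock: 13.1
tcp_pos: [0.5387, 0.016, 0.0207]
orientation: [0.0, 0.783, 0.622, 0.0]
wrist_force: [-1.0, -0.8, -4.0]
grip_width: 0.572
gripper_force: 43.8
```

Request:
jog_arm:
  rows:
    - [0, [-1, 0, 0], 0]
    - [0, [0, 0, 0], 0]

```text
clock: 13.35
tcp_pos: [0.5385, 0.0151, 0.0208]
orientation: [0.0, 0.783, 0.622, 0.0]
wrist_force: [-0.6, 0.8, -5.4]
grip_width: 0.575
gripper_force: 43.8
```

Request:
jog_arm:
  rows:
    - [0, [-1, 0, 0], 0]
    - [0, [0, 0, 0], 0]

```text
clock: 13.6
tcp_pos: [0.5382, 0.0141, 0.0208]
orientation: [0.0, 0.783, 0.622, 0.0]
wrist_force: [-0.6, -0.6, -4.8]
grip_width: 0.57
gripper_force: 43.8
```

```bash
python3 -c "
from go import *
fixpos();print(s['wrist_torque'])"
```

```text
t 13.6 tcp fixture 129.1 -0.2 20.8 tool-y yaw -13.1 F fix -0.73 0.5 -4.83 grip 0.57 43.8
[0.01236    0.05184227 0.07071888]
```

Request:
jog_arm:
  rows:
    - [0, [-1, 0, 0], 0]
    - [0, [0, 0, 0], 0]

```text
clock: 13.85
tcp_pos: [0.538, 0.0132, 0.0207]
orientation: [0.0, 0.783, 0.622, 0.0]
wrist_force: [0.1, 1.0, -5.4]
grip_width: 0.575
gripper_force: 43.8
```

Request:
jog_arm:
  rows:
    - [0, [-1, 0, 0], 0]
    - [0, [0, 0, 0], 0]

```text
clock: 14.1
tcp_pos: [0.5378, 0.0123, 0.0207]
orientation: [0.0, 0.783, 0.622, 0.0]
wrist_force: [-0.7, 0.9, -4.5]
grip_width: 0.57
gripper_force: 43.8
```

```bash
python3 - <<'E'
from go import *
fixpos()
a=[]
for i in range(6):
    vision.snapshot("top"); a.append(np.r_[readout.observe()["wrist_force"],readout.observe()["wrist_torque"]])
a=np.mean(a,0);c,si=np.cos(p[2]),np.sin(p[2]);print("mean",(c*a[0]+si*a[1]).round(2),(-si*a[0]+c*a[1]).round(2),a[2:].round(3))
E
```

```text
t 14.1 tcp fixture 127.2 -0.2 20.7 tool-y yaw -13.1 F fix 0.73 0.88 -4.54 grip 0.57 43.8
mean 0.71 -0.07 [-4.996  0.076 -0.016  0.021]
```

Request:
jog_arm:
  rows:
    - [0, [-0.7, 0, 0], 0]
    - [0, [0, 0, 0], 0]

```text
clock: 14.65
tcp_pos: [0.5377, 0.0118, 0.0208]
orientation: [-0.0, 0.783, 0.622, 0.0]
wrist_force: [1.5, 1.8, -4.6]
grip_width: 0.573
gripper_force: 43.8
```

```bash
cat > av.py <<'E'
from go import *
def av(N=6):
    a=[]
    for i in range(N):
        vision.snapshot("top"); o=readout.observe(); a.append(np.r_[o["wrist_force"],o["wrist_torque"]])
    a=np.mean(a,0);c,si=np.cos(p[2]),np.sin(p[2]);print("mean",(c*a[0]+si*a[1]).round(2),(-si*a[0]+c*a[1]).round(2),a[2:].round(3))
fixpos();av()
E
python3 av.py
```

```text
t 14.65 tcp fixture 126.7 -0.2 20.8 tool-y yaw -13.1 F fix 2.07 -1.03 -4.64 grip 0.573 43.8
mean 2.44 -0.39 [-4.871  0.382 -0.103  0.02 ]
```

Request:
jog_arm:
  rows:
    - [0, [0.2, 0.5, 0], 0]
    - [0, [0, 0, 0.5], 0]
    - [0, [0, 0, 0], 0]

```text
clock: 15.32
tcp_pos: [0.5378, 0.0118, 0.0203]
orientation: [-0.0, 0.783, 0.622, -0.0]
wrist_force: [-1.7, 3.2, -2.3]
grip_width: 0.573
gripper_force: 44.2
```

```bash
python3 av.py
```

```text
t 15.32 tcp fixture 126.7 -0.3 20.3 tool-y yaw -13.0 F fix 2.75 2.31 -2.26 grip 0.573 44.2
mean 2.94 2.86 [-0.628  0.505  0.364  0.056]
```

Request:
jog_arm:
  rows:
    - [0.66, [0, 0, 0], 0]
    - [0.7, [0, 0, 0], 0]
    - [0.75, [0, 0, 0], 0]
    - [0.75, [0, 0, 0], 0]
    - [0.75, [0, 0, 0], 0]

```text
clock: 16.25
tcp_pos: [0.5382, 0.0116, 0.0203]
orientation: [0.0, 0.783, 0.622, 0.0]
wrist_force: [0.5, -0.6, -0.5]
grip_width: 0.749
gripper_force: 0.0
```

```bash
python3 av.py
```

```text
t 16.25 tcp fixture 126.6 -0.8 20.3 tool-y yaw -13.1 F fix -0.48 -0.61 -0.5 grip 0.749 0.0
mean -0.04 -0.25 [0.014 0.018 0.002 0.012]
```

Request:
jog_arm:
  rows:
    - [0.75, [0, 2.5, 0], 0]
    - [0.75, [0, 2.5, 0], 0]
    - [0.75, [0, 0.7, 0], 0]
    - [0.75, [0, 0.7, 0], 0]
    - [0.75, [0, 0, 0], 0]

```text
clock: 17.18
tcp_pos: [0.5443, 0.0102, 0.0202]
orientation: [-0.0, 0.783, 0.622, -0.0]
wrist_force: [0.3, -0.3, -0.2]
grip_width: 0.753
gripper_force: 0.0
```

```bash
python3 av.py
```

```text
t 17.18 tcp fixture 126.6 -7.0 20.2 tool-y yaw -13.1 F fix -0.25 -0.38 -0.22 grip 0.753 0.0
mean -0.12 -0.14 [-0.026  0.    -0.014  0.014]
```

Request:
jog_arm:
  rows:
    - [0.75, [0, 0.7, 0], 0]
    - [0.75, [0, 0, 0], 0]

```text
clock: 17.73
tcp_pos: [0.5445, 0.0102, 0.0201]
orientation: [-0.0, 0.783, 0.622, -0.0]
wrist_force: [-1.3, 0.7, 0.9]
grip_width: 0.749
gripper_force: 0.6
```

Request:
jog_arm:
  rows:
    - [0.75, [0, 0.7, 0], 0]
    - [0.75, [0, 0, 0], 0]

```text
clock: 17.98
tcp_pos: [0.5446, 0.0102, 0.0199]
orientation: [-0.001, 0.783, 0.622, -0.001]
wrist_force: [-3.7, 1.3, 3.0]
grip_width: 0.748
gripper_force: 2.0
```

```bash
python3 av.py
```

```text
t 17.98 tcp fixture 126.6 -7.3 19.9 tool-y yaw -13.1 F fix 0.45 3.87 3.0 grip 0.748 2.0
mean -0.11 4.97 [3.055 0.231 0.848 0.024]
```

Request:
jog_arm:
  rows:
    - [0.75, [0, -4, 0], 0]
    - [0.75, [0, -3, -20], 0]
    - [0.75, [0, 0, -40], 0]
    - [0, [48, 0, 0], 0]
    - [0, [48, 0, 0], 0]
    - [0, [0, 0, 0], 0]
    - [0, [0, 0, 30], 0]
    - [0, [0, 0, 24], 0]
    - [0, [0, 0, 0], 0]

```text
clock: 19.4
tcp_pos: [0.5587, 0.104, 0.024]
orientation: [-0.001, 0.783, 0.622, -0.002]
wrist_force: [-0.2, -0.9, -0.1]
grip_width: -0.001
gripper_force: 0.0
```

```bash
python3 av.py; python3 - <<'E'
from m import *
im=vision.snapshot("top"); b=vision.snapshot("side")
o=np.zeros((500,800,3),np.uint8)
a=cv2.resize(im[180:250,260:370],None,fx=4,fy=4,interpolation=cv2.INTER_CUBIC);b=cv2.resize(b[200:320,305:395],None,fx=4,fy=4,interpolation=cv2.INTER_CUBIC)
o[:a.shape[0],:a.shape[1]]=a;o[:b.shape[0],440:440+b.shape[1]]=b
cv2.imwrite("pics/k.png",o)
E
```

```text
t 19.4 tcp fixture 221.3 -0.6 24.0 tool-y yaw -13.1 F fix -0.97 0.02 -0.07 grip -0.001 0.0
mean 0.27 -0.05 [-0.116 -0.019 -0.012 -0.027]
```

View pics/k.png

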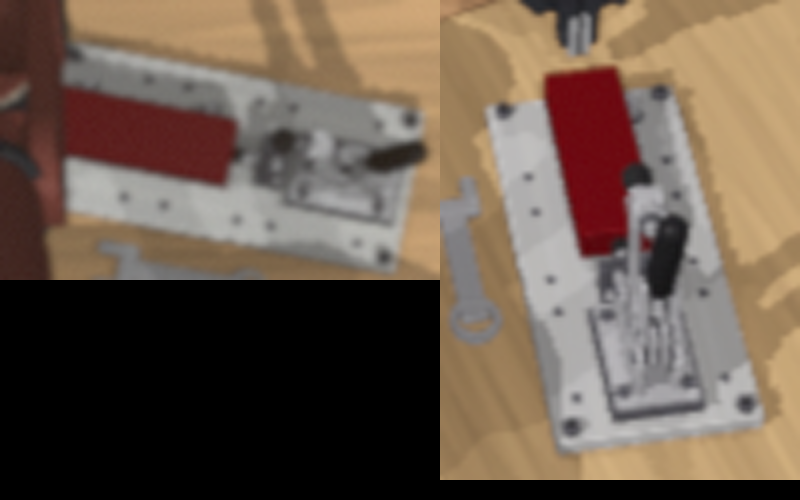

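The block lies flat along the pins with its end at the nose (top crop ~(235,150)). Now a gentle push on its far end with the shut fingers.

Request:
jog_arm:
  rows:
    - [0, [-5, 0, 0], 0]
    - [0, [-4, 0, 0], 0]
    - [0, [-1, 0, 0], 0]
    - [0, [0, 0, 0], 0]

```text
clock: 20.3
tcp_pos: [0.5582, 0.0951, 0.0261]
orientation: [-0.0, 0.783, 0.622, -0.0]
wrist_force: [0.1, -0.4, -0.8]
grip_width: 0.001
gripper_force: 0.0
```

Request:
jog_arm:
  rows:
    - [0, [-1, 0, 0], 0]
    - [0, [-1, 0, 0], 0]
    - [0, [0, 0, 0], 0]

```text
clock: 20.68
tcp_pos: [0.5578, 0.0933, 0.0262]
orientation: [-0.0, 0.783, 0.622, -0.0]
wrist_force: [0.2, -0.5, 0.1]
grip_width: -0.004
gripper_force: 0.0
```

Request:
jog_arm:
  rows:
    - [0, [-0.7, 0, 0], 0]
    - [0, [0, 0, 0], 0]

```text
clock: 20.92
tcp_pos: [0.5577, 0.0926, 0.0262]
orientation: [-0.0, 0.783, 0.622, -0.0]
wrist_force: [0.5, 0.7, 0.6]
grip_width: 0.0
gripper_force: 0.0
```

```bash
python3 -c "
import av"
```

```text
t 20.93 tcp fixture 209.9 -2.1 26.2 tool-y yaw -13.1 F fix 0.77 -0.3 0.55 grip 0.0 0.0
mean -0.19 0.1 [-0.009  0.013 -0.01   0.009]
```

Request:
jog_arm:
  rows:
    - [0, [-0.7, 0, 0], 0]
    - [0, [-0.7, 0, 0], 0]
    - [0, [0, 0, 0], 0]

```text
clock: 21.6
tcp_pos: [0.5573, 0.0912, 0.0262]
orientation: [-0.0, 0.783, 0.622, -0.0]
wrist_force: [0.7, -0.5, -0.3]
grip_width: -0.004
gripper_force: 0.0
```

Request:
jog_arm:
  rows:
    - [0, [-0.7, 0, 0], 0]
    - [0, [0, 0, 0], 0]

```text
clock: 21.85
tcp_pos: [0.5572, 0.0906, 0.0262]
orientation: [-0.0, 0.783, 0.622, -0.0]
wrist_force: [0.1, 1.1, 0.0]
grip_width: 0.001
gripper_force: 0.0
```

Request:
jog_arm:
  rows:
    - [0, [-0.7, 0, 0], 0]
    - [0, [0, 0, 0], 0]

```text
clock: 22.1
tcp_pos: [0.557, 0.0899, 0.0262]
orientation: [0.0, 0.783, 0.622, -0.0]
wrist_force: [-1.1, 0.2, 0.1]
grip_width: -0.002
gripper_force: 0.0
```

```bash
python3 -c "
import av"
```

```text
t 22.1 tcp fixture 207.1 -2.0 26.2 tool-y yaw -13.1 F fix -0.03 1.13 0.09 grip -0.002 0.0
mean 0.0 -0.22 [-0.208 -0.001 -0.005  0.002]
```

Request:
jog_arm:
  rows:
    - [0, [-0.8, 0, 0], 0]
    - [0, [0, 0, 0], 0]

```text
clock: 22.65
tcp_pos: [0.5568, 0.0891, 0.0262]
orientation: [-0.0, 0.783, 0.622, -0.0]
wrist_force: [0.2, 0.1, 0.5]
grip_width: 0.0
gripper_force: 0.0
```

Request:
jog_arm:
  rows:
    - [0, [-0.8, 0, 0], 0]
    - [0, [0, 0, 0], 0]

```text
clock: 22.9
tcp_pos: [0.5569, 0.089, 0.0262]
orientation: [-0.0, 0.783, 0.622, 0.001]
wrist_force: [0.8, 4.3, 0.1]
grip_width: -0.0
gripper_force: 1.7
```

Request:
jog_arm:
  rows:
    - [0, [-0.8, 0, 0], 0]
    - [0, [0, 0, 0], 0]

```text
clock: 23.15
tcp_pos: [0.5568, 0.0889, 0.0263]
orientation: [-0.001, 0.783, 0.622, 0.001]
wrist_force: [1.1, 5.6, -1.6]
grip_width: 0.002
gripper_force: 3.0
```

```bash
python3 -c "
import av"
```

```text
t 23.15 tcp fixture 206.1 -2.1 26.3 tool-y yaw -13.1 F fix 5.7 0.16 -1.56 grip 0.002 3.0
mean 5.31 0.41 [-1.037  0.973 -0.202 -0.01 ]
```

The block was already firm on the stop. Next, back off, rise and go to the handle.

Request:
jog_arm:
  rows:
    - [0, [4, 0, 0], 0]
    - [0, [8, 0, 0], 0]
    - [0, [0, 0, -50], 0]
    - [0, [0, 0, -50], 0]
    - [0, [0, 0, -40], 0]
    - [0, [-50, 0, 0], 0]
    - [0, [-50, 0, 0], 0]
    - [0, [-50, 0, 0], 0]
    - [0, [-50, 0, 0], 0]
    - [0, [0, 0, 0], 0]

```text
clock: 24.7
tcp_pos: [0.5134, -0.0985, 0.1664]
orientation: [0.0, 0.784, 0.62, -0.001]
wrist_force: [-0.3, 0.4, -0.2]
grip_width: 0.004
gripper_force: 0.0
```

```bash
python3 - <<'E'
from go import *
fixpos(); rel(F2W(p,(-30,0,162)),np.degrees(p[2])-90)
s1=vision.snapshot("side")
for l in("clamp_handle","foot"): print([(np.round(x["location"],3),x["p"]) for x in models.spot_in("side",l)[:2]])
print(proj("side",F2W(p,(-68,0,191))),proj("side",F2W(p,(-56,0,148))))
cv2.imwrite("pics/n.png",cv2.resize(s1[170:320,290:420],None,fx=4,fy=4,interpolation=cv2.INTER_CUBIC))
E
```

```text
t 24.7 tcp fixture 13.8 -0.5 166.4 tool-y yaw -13.3 F fix 0.32 0.35 -0.17 grip 0.004 0.0
shift now-axes [-43.8   0.    4.4] after-roll axes [-43.8  -0.5   4.4] roll -0.7
[(array([ 0.491, -0.172,  0.133]), 0.72), (array([ 0.406, -0.36 ,  0.058]), 0.17)]
[]
[363.90609027 254.87001721] [361.74431352 263.41414609]
```

View pics/n.png

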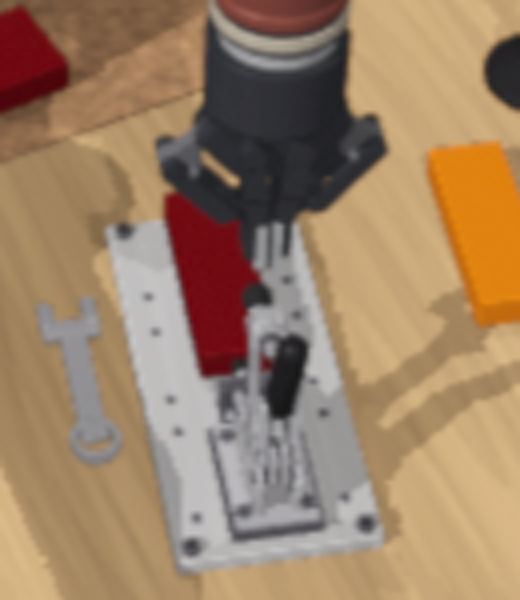

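Fingers are lined up with the handle's plane, with the handle grip at crop (288,375), matching the expected pose. Pushing along the computed arc.

Request:
jog_arm:
  rows:
    - [0, [-22, 0, 3], 0]
    - [0, [-20, 0, 2], 0]
    - [0, [0, 0, 0], 0]
    - [0, [0, 0, 0], 0]

```text
clock: 25.35
tcp_pos: [0.5049, -0.1351, 0.1612]
orientation: [-0.0, 0.783, 0.623, 0.0]
wrist_force: [-0.3, -0.3, 0.3]
grip_width: -0.001
gripper_force: 0.0
```

Request:
jog_arm:
  rows:
    - [0, [-4, 0, 0], 0]
    - [0, [-4, 0, 0], 0]
    - [0, [-4, 0, 0], 0]
    - [0, [-4, 0, 0], 0]
    - [0, [-4, 0, 0.5], 0]
    - [0, [-4, 0, 0.5], 0]
    - [0, [0, 0, 0], 0]

```text
clock: 26.22
tcp_pos: [0.499, -0.1602, 0.1601]
orientation: [-0.0, 0.783, 0.622, -0.0]
wrist_force: [-0.5, 0.5, 0.1]
grip_width: 0.001
gripper_force: 0.0
```

```bash
python3 - <<'E'
from go import *
fixpos()
vision.snapshot("side"); print([(np.round(x["location"],3),round(x["p"],2)) for x in models.spot_in("side","clamp_handle")[:2]])
E
```

```text
t 26.23 tcp fixture -49.7 0.1 160.1 tool-y yaw -13.1 F fix 0.35 0.56 0.13 grip 0.001 0.0
[(array([ 0.488, -0.178,  0.131]), 0.73)]
```

Request:
jog_arm:
  rows:
    - [0, [-5, 0, 0.7], 0]
    - [0, [-5, 0, 0.7], 0]
    - [0, [-5, 0, 0.7], 0]
    - [0, [-4, 0, 1.3], 0]
    - [0, [-4, 0, 1.3], 0]
    - [0, [-4, 0, 1.3], 0]
    - [0, [-4.2, 0, 1.9], 0]
    - [0, [-4.2, 0, 1.9], 0]
    - [0, [0, 0, 0], 0]

```text
clock: 27.45
tcp_pos: [0.4908, -0.1946, 0.1501]
orientation: [-0.0, 0.783, 0.622, -0.0]
wrist_force: [0.2, 0.4, -0.4]
grip_width: -0.003
gripper_force: 0.0
```

```bash
python3 - <<'E'
from go import *
fixpos()
vision.snapshot("side"); print([(np.round(x["location"],3),round(x["p"],2)) for x in models.spot_in("side","clamp_handle")[:2]])
print(F2W(p,(-95,0,137)))
E
```

```text
t 27.45 tcp fixture -84.9 0.6 150.1 tool-y yaw -13.1 F fix 0.4 -0.15 -0.44 grip -0.003 0.0
[(array([ 0.485, -0.204,  0.142]), 0.43)]
[ 0.48921175 -0.20453277  0.137     ]
```

Request:
jog_arm:
  rows:
    - [0, [-4, 0, 2.7], 0]
    - [0, [-4, 0, 2.7], 0]
    - [0, [-2.2, 0, 3], 0]
    - [0, [-2.2, 0, 3], 0]
    - [0, [-1.2, 0, 4.8], 0]
    - [0, [-1.2, 0, 4.8], 0]
    - [0, [-1.3, 0, 4.8], 0]
    - [0, [-1.3, 0, 4.8], 0]
    - [0, [0, 0, 0], 0]

```text
clock: 28.68
tcp_pos: [0.4864, -0.2108, 0.1186]
orientation: [-0.001, 0.783, 0.622, -0.0]
wrist_force: [0.1, -0.2, 0.4]
grip_width: 0.002
gripper_force: 0.0
```

Request:
jog_arm:
  rows:
    - [0, [-0.7, 0, 3], 0]
    - [0, [-0.7, 0, 3], 0]
    - [0, [-0.7, 0, 3], 0]
    - [0, [0, 0, 0], 0]

```text
clock: 29.18
tcp_pos: [0.4866, -0.2129, 0.1109]
orientation: [-0.001, 0.783, 0.622, 0.0]
wrist_force: [-1.7, 2.7, 3.6]
grip_width: 0.0
gripper_force: 2.1
```

```bash
python3 - <<'E'
from go import *
fixpos()
vision.snapshot("side"); print([(np.round(x["location"],3),round(x["p"],2)) for x in models.spot_in("side","clamp_handle")[:2]])
E
```

```text
t 29.18 tcp fixture -103.7 0.7 110.9 tool-y yaw -13.1 F fix 2.25 2.26 3.64 grip 0.0 2.1
[(array([ 0.475, -0.238,  0.111]), 0.59)]
```

Request:
jog_arm:
  rows:
    - [0, [-0.4, 0, 2.5], 0]
    - [0, [-0.4, 0, 2.5], 0]
    - [0, [0, 0, 0], 0]

```text
clock: 29.65
tcp_pos: [0.4866, -0.2139, 0.1064]
orientation: [-0.0, 0.783, 0.622, 0.0]
wrist_force: [-2.1, 4.3, 6.4]
grip_width: -0.001
gripper_force: 3.7
```

Request:
jog_arm:
  rows:
    - [0, [-0.3, 0, 2], 0]
    - [0, [-0.3, 0, 2], 0]
    - [0, [-0.3, 0, 2], 0]
    - [0, [0, 0, 0], 0]

```text
clock: 30.15
tcp_pos: [0.4863, -0.215, 0.1004]
orientation: [-0.0, 0.783, 0.622, -0.0]
wrist_force: [-2.4, 4.0, 6.1]
grip_width: 0.003
gripper_force: 3.4
```

Request:
jog_arm:
  rows:
    - [0, [-0.3, 0, 2], 0]
    - [0, [-0.3, 0, 1.5], 0]
    - [0, [0, 0, 0], 0]
    - [0, [0, 0, 0], 0]

```text
clock: 30.65
tcp_pos: [0.486, -0.2157, 0.0963]
orientation: [-0.0, 0.783, 0.622, -0.0]
wrist_force: [-2.9, 2.0, 4.6]
grip_width: 0.001
gripper_force: 2.2
```

```bash
python3 - <<'E'
from go import *
fixpos()
vision.snapshot("side"); print([(np.round(x["location"],3),round(x["p"],2)) for x in models.spot_in("side","clamp_handle")[:2]])
E
```

```text
t 30.65 tcp fixture -106.6 0.7 96.3 tool-y yaw -13.0 F fix 1.32 3.24 4.62 grip 0.001 2.2
[(array([ 0.474, -0.244,  0.096]), 0.59)]
```

Force is falling as dead centre nears.

Request:
jog_arm:
  rows:
    - [0, [0, 0, 1.5], 0]
    - [0, [0, 0, 1.5], 0]
    - [0, [0, 0, 0], 0]
    - [0, [0, 0, 0], 0]

```text
clock: 31.25
tcp_pos: [0.4864, -0.2158, 0.0931]
orientation: [0.0, 0.783, 0.622, 0.0]
wrist_force: [-0.6, 0.5, 0.1]
grip_width: -0.0
gripper_force: 0.0
```

Request:
jog_arm:
  rows:
    - [0, [0, 0, 1.5], 0]
    - [0, [0, 0, 1], 0]
    - [0, [0, 0, 0], 0]
    - [0, [0, 0, 0], 0]

```text
clock: 31.75
tcp_pos: [0.4862, -0.2155, 0.0907]
orientation: [-0.0, 0.783, 0.622, 0.0]
wrist_force: [0.2, 0.1, -0.7]
grip_width: 0.0
gripper_force: 0.0
```

```bash
python3 - <<'E'
from go import *
fixpos()
vision.snapshot("side"); print([(np.round(x["location"],3),round(x["p"],2)) for x in models.spot_in("side","clamp_handle")[:2]])
E
```

```text
t 31.75 tcp fixture -106.3 0.6 90.7 tool-y yaw -13.1 F fix 0.12 -0.18 -0.67 grip 0.0 0.0
[(array([ 0.478, -0.238,  0.078]), 0.5)]
```

The force dropped to nil, so it has snapped over. A short check just above the grip, then up and away to look.

Request:
jog_arm:
  rows:
    - [0, [0, 0, 2], 0]
    - [0, [0, 0, 2], 0]
    - [0, [0, 0, 0], 0]
    - [0, [0, 0, 0], 0]

```text
clock: 32.35
tcp_pos: [0.4862, -0.2156, 0.0868]
orientation: [-0.0, 0.783, 0.622, -0.0]
wrist_force: [0.7, 0.2, 0.4]
grip_width: 0.002
gripper_force: 0.0
```

Request:
jog_arm:
  rows:
    - [0, [0, 0, -30], 0]
    - [0, [0, 0, -50], 0]
    - [0, [0, 0, -50], 0]
    - [0, [0, 60, 0], 0]
    - [0, [0, 60, 0], 0]
    - [0, [0, 0, 0], 0]
    - [0, [0, 0, 0], 0]

```text
clock: 33.22
tcp_pos: [0.6024, -0.2423, 0.2158]
orientation: [-0.001, 0.783, 0.622, -0.001]
wrist_force: [-0.1, 0.3, 0.7]
grip_width: 0.001
gripper_force: 0.0
```

```bash
python3 - <<'E'
from go import *
fixpos()
im=vision.snapshot("top"); b=vision.snapshot("side")
print([(np.round(x["location"],3),round(x["p"],2)) for x in models.spot_in("side","clamp_handle")[:2]])
for n,f in(("top",(260,180)),("side",(300,190))): print(n,[((proj(n,F2W(p,q))-f)*4).round() for q in[(-63,0,75),(-153,0,75)]])
o=np.zeros((560,800,3),np.uint8)
a=cv2.resize(im[180:250,260:370],None,fx=4,fy=4,interpolation=cv2.INTER_CUBIC);c=cv2.resize(b[190:330,300:390],None,fx=4,fy=4,interpolation=cv2.INTER_CUBIC)
o[:a.shape[0],:a.shape[1]]=a;o[:,440:800]=c
cv2.imwrite("pics/z.png",o)
E
```

```text
t 33.23 tcp fixture -107.2 -118.7 215.8 tool-y yaw -13.0 F fix 0.26 0.2 0.68 grip 0.001 0.0
[(array([ 0.484, -0.2  ,  0.079]), 0.96)]
top [array([397., 171.]), array([522., 195.])]
side [array([243., 385.]), array([277., 515.])]
```

View pics/z.png

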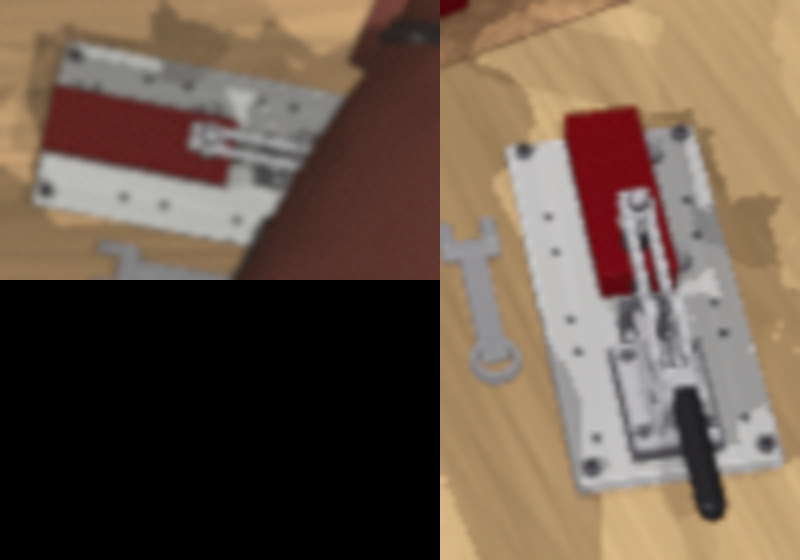

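The handle is level: its ends at side crop (685,390) and (712,512) match the predicted locked pose. The clamp arm is down on the block, the block is against the pins, and the robot is clear.

```bash
python3 -c "
from plant import r; print(r.hand_in())"
```

```text
the job is handed in; nothing more can be done
None
```

I handed the job in at about 33 s on the robot clock. The long red block is clamped in the fixture against both pins and the stop. The last pictures show the handle level and the arm on the block. I had no reading of the foot's hold or the final stop force, and the hand-in gave no verdict.

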